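# Hold the matching bearing drift square on a hub bearing

## Robot

A 6-joint arm with a two-finger parallel gripper is mounted at the origin on the work surface. World frame = base frame: x ahead of the robot, y to its left, z up, the work surface at z = 0. Lengths are in m, angles in rad, forces in N, time in s.
With the tool pointing down it reaches from about 0.375 to 0.9 m from the base axis. Payload 3.1 kg.
Tool frame: the origin (TCP) lies on the centre line of the jaws, within the pads' length; the fingertips stand 19 mm ahead of it and the grasp point (between the pads) is the TCP; z points along the fingers, y is the line along which they close (so a half turn about z gives the same grasp; the last joint's range is limited). The gripper opens to 85 mm and grips with 20 to 120 N. Pads are 22 mm wide; open, the fingers measure 114 mm over their backs; the gripper's body (76 mm by 85 mm) begins 54 mm behind the grasp point. The pads swing forward as they close: fully open they stand 13 mm farther back than shut.
Start: joints at [1.137, 0.527, 1.433, -0, 1.181, -0.178], TCP at [0.157, 0.605, 0.25] pointing down, gripper open.
Joint ranges: [-3.08, 3.08], [-0.75, 2.2], [0.22, 2.44], [-1.43, 4.57], [0, 2.65], [-2.85, 2.85]. Speed limits (rad/s): [2.79, 2.79, 3.14, 3.14, 3.14, 3.14].

## Interface

Orientations are given as a unit quaternion [x, y, z, w].
In Python, from station import manip gives the robot as it stands.
- The arm moves only by the tool servo_tool, never from a script. Its argument "rows" is a list that holds one entry, the list of rows, each a list of 7 numbers: the turn, a rotation vector about the tool's x, y, z in degrees, then the shift along the tool's x, y, z in m, then the gripper command: -1 is shut, 1 is fully open, values between are in proportion. In form: [[[wx, wy, wz, tx, ty, tz, jaw], ...]]. A call has 1 to 8 rows; each row shifts and turns the commanded pose from where the row before left it, along the tool's axes as they then stand; what a row does not reach is not made up. A row lasts 1/12 s, in which the tool goes at most 41.7 mm and 7.16 degrees, less where a joint would pass 70% of its speed; a pose out of reach is approached as far as the arm can. A call is refused whole if a number of a shift passes 0.0417 or a number of a turn 7.16, either way. A call with a gripper value outside its range is refused whole. The fingers move at their own pace and stop on an object; "squeeze" is the grip in N (left out, the last holds). Time passes only in rows, so rows that do not move let the fingers close. It gives the time, the measured TCP pose, the force, the opening and the grip force at its end, in the units of the state.
- manip.sense(): the state, without advancing time (a new reading comes with each control period).
- manip.snapshot(name): name is "side" or "top" or "wrist"; returns the picture (384x512x3 uint8, blue, green, red); there is no depth.
- manip.camera_info(name): a dict with "K" (3x3 intrinsics, pixels), "camera_from_world" (4x4, takes a point from world to camera coordinates). Camera axes: x right, y down, z forward; pixel columns grow to the right and rows downward; lengths in m; the calibration is good to about 2 mm. A picture is of the moment at which its call begins: read the wrist's pose just before it. camera_info takes no time and is no camera call; for the wrist camera it gives the pose at the moment of the call.
- manip.sign_off(): hands the job in; it is judged then, once.
The state is a dict: "t": time; "q": joint angles; "qd": joint speeds; "tau": joint torques, N m; "tcp_pos": TCP position; "tool_rot": TCP orientation; "force": force on the tool from outside, world axes, zero at the start; "ft_torque": the same for the moment, N m; "finger_gap": opening from 0.0 (shut) to 1.0 (fully open); "gripper_force": force on a finger pad.
Only numpy, scipy, OpenCV 4.12 (cv2) and the standard library are available. Lean on these libraries where they do the work, as an engineer would, in place of code of your own. Each camera call takes 0.05 s, during which the arm holds its last target. There are 200 camera calls.

## Task

The ball bearing in the hub of the leaning bicycle wheel has just been bonded in and has to be kept down while the bond grabs: from the tray take the one bearing drift whose round face matches it, just small enough to go inside the hub's lip yet covering the bearing's outer ring. Set its face gently and centrally flat on the bearing, the drift in line with the leaning hub axis rather than upright, and finish while still gripping it there and pressing along that axis with a light hand pressure of about 10 N. Leave the other two drifts and the things lying about where they are.

Things in the scene. Friction and masses are not known exactly. Their poses are not given: they have to be found in the camera images.
- bearing: The marked spot: sealed steel ball bearing in the hub's upper end, 32 mm outside, 20 mm bore (dark), outer ring 27 to 32 mm across. Rigid. Origin: centre of its flat outer face, 99 mm above the shelf; z: hub axis, out of the hub, leaning 0.196 rad (11.2 degrees) from vertical, to a side that varies. Around it a lip, 36 mm inside, 44 mm outside, rises 2.5 mm above the face.
- wheel: 20-inch bicycle wheel, 485 mm over its 40 mm tyre, fixed, lying on its hub's end and one side of its tyre. Origin on the shelf straight below the bearing face; z up; the hub axis leans from vertical towards its +x, where the tyre touches the shelf; opposite, the tyre rises to about 125 mm. The hub flange (62 mm across) is 16 mm below the lip and the spokes slope down from it to the rim.
- drift31_mid (a point): The matching drift. All three drifts: turned aluminium, standing upright on their faces; face disc 13 mm thick, taper to 20 mm up, then a round handle 20 mm in diameter (fine grooves from 50 to 100 mm up) to the top 115 mm above the face. This one's face: 31 mm across; 0.09 to 0.18 kg. Point on its axis half-way up, 57.5 mm above the face; z along the axis away from the face.
- drift31_face (a point): The centre of the flat underside of the matching drift's 31 mm face; axes as its mid point.
- drift25_mid (a point): A drift of the wrong size, the same in all but its face, which is 25 mm in diameter (too small: it would press inside the outer ring); about 0.12 kg. Point on its axis half-way up, 57.5 mm above its face. To be left standing.
- drift40_mid (a point): A drift of the wrong size, the same in all but its face, which is 40 mm in diameter (too big: it would sit on the lip of the hub); about 0.15 kg. Point on its axis half-way up, 57.5 mm above its face. To be left standing.
- tray: Fixed shallow grey sheet-metal tray, 290 by 110 mm (its x by y), 16 mm high, 3 mm thick, in which the three drifts stand in a row along its x, about 85 mm apart, in any order, each within 6 mm of its place. Origin under its centre on the shelf; its floor, on which the drifts stand, is 3 mm above the shelf.
- bell_mid (a point): Steel bicycle bell, 54 mm across, 39 mm high, dome up. Its centre. Bystander.
- clamp_mid (a point): Chrome seat clamp: a ring 37 mm outside, 14 mm high, with a bolt. Centre of the ring. Bystander.
- hexkey_mid (a point): Orange L-shaped hex key lying flat, 120 mm long, 8 mm thick. The middle of its long leg. Bystander.
- saddle_mid (a point): Black plastic bicycle saddle lying on its rails, 270 by 140 mm, 75 mm high. Its centre. Bystander.
Things that resemble listed ones, but are neither listed nor needed, are in the scene too. What is shaped like the part that bears drift31_mid but green or turquoise is not meant.

How it is judged:
On the way:
1. the matching drift is lifted out of the tray in the gripper (height (world z) of drift31_face above 0.03 m and contact force between the fingers and drift31 above 1 N), for 0.2 s.
At the end, for the whole second after the job is handed in: The 31 mm drift is still gripped, its face centre within 4 mm of the centre of the bearing's face and its axis within 0.07 rad (4 degrees) of the hub axis, pressing on the bearing with 3 to 25 N, through the last second (distance between drift31_face and bearing below 0.004 m and angle between the z axis of drift31_mid and the z axis of bearing, either way round below 0.07 rad and contact force between drift31 and bearing between 3 and 25 N and contact force between the fingers and drift31 above 1 N); the arm keeps its last pose, push and grip.
It fails at once if the drift is rammed onto the bearing (over 60 N) (contact force between drift31 and bearing above 60 N).
It fails at once if another drift is moved by more than 30 mm (distance of any of drift25_mid, drift40_mid from where it was at the start of the episode above 0.03 m).
It fails at once if the bell, seat clamp, hex key or saddle is moved by more than 30 mm (distance of any of bell_mid, clamp_mid, hexkey_mid, saddle_mid from where it was at the start of the episode above 0.03 m).
It also fails if it takes over 38 s, if anything falls off the work surface, if the arm or the gripper's body presses on something with over 40 N, if the wrist force passes 120 N, or if a joint passes its speed limit or range.

## Working session

There is one attempt and no reset: what is moved stays moved. The work goes in short steps, Python scripts to look and compute and a tool call to move; the robot and the scene stay as the last step left them, time stands still between calls to the robot, and variables do not carry over. Pictures are saved under pics/ and viewed, at most 10 in all, crops included, and the job is handed in when it is done.

Besides the shell and the picture viewer there is one more tool, called after "Emit:" as a command line: name --argument value ..., lists and objects as JSON in quotes. servo_tool: Moves the arm, as the interface text tells. Its arguments: {"type":"object","properties":{"rows":{"type":"array","items":{"type":"array","items":{"type":"array","items":{"type":"number"}}}},"squeeze":{"type":"number"}},"required":["rows"]}

```bash
mkdir -p pics; ls; cat > h.py <<'E'
import numpy as np,cv2
from station import manip as m
def cam(n):
    c=m.camera_info(n);return np.array(c["K"]),np.array(c["camera_from_world"])
def ray(n,u,v,c=None):
    K,T=c or cam(n);R=T[:3,:3];d=R.T@np.linalg.solve(K,[u,v,1.]);return -R.T@T[:3,3],d/np.linalg.norm(d)
def onz(n,u,v,z,c=None):
    o,d=ray(n,u,v,c);return o+d*(z-o[2])/d[2]
def proj(n,p,c=None):
    K,T=c or cam(n);q=K@(T[:3,:3]@np.asarray(p)+T[:3,3]);return q[:2]/q[2]
def tri(a,b):
    A=np.zeros((3,3));B=np.zeros(3)
    for o,d in(a,b):
        P=np.eye(3)-np.outer(d,d);A+=P;B+=P@o
    return np.linalg.solve(A,B)
E
python3 - <<'E'
from h import *
a=m.snapshot("top");b=m.snapshot("side");cv2.imwrite("pics/t0.png",a);cv2.imwrite("pics/s0.png",b)
cv2.imwrite("pics/both.png",cv2.resize(np.vstack([a,b]),None,fx=.78,fy=.78))
for n in("top","side"):
    K,T=cam(n);print(n,K[0,0],(-T[:3,:3].T@T[:3,3]).round(3),T[2,:3].round(2))
print(m.sense())
E
```

```text
pics
top 394.3303297840595 [0.413 0.163 1.268] [ 0.15  0.01 -0.99]
side 490.1099165275309 [0.356 1.04  0.897] [ 0.18 -0.73 -0.66]
{'t': 0.1, 'q': array([ 1.13750899e+00,  5.28398982e-01,  1.43371749e+00,  6.81487642e-06,
        1.18143013e+00, -1.78477516e-01]), 'qd': array([ 2.50615520e-04, -7.62208954e-04, -1.49706137e-03, -3.63348177e-04,
        9.33124833e-05,  2.60571683e-04]), 'tau': array([-7.89618061e-04, -4.43303132e+01, -1.78586018e+01, -2.99477733e-04,
        3.90966583e-03, -1.32346008e-05]), 'tcp_pos': array([0.15724498, 0.60429152, 0.24943364]), 'tool_rot': array([ 1.27061744e-01,  9.91894328e-01, -9.30678538e-04, -2.97206642e-04]), 'force': array([-0.36902294,  0.58167879, -0.08240313]), 'ft_torque': array([-0.078909  ,  0.01861245,  0.00241853]), 'gripper_force': 0.0, 'finger_gap': 1.001142414010184}
```

View pics/t0.png

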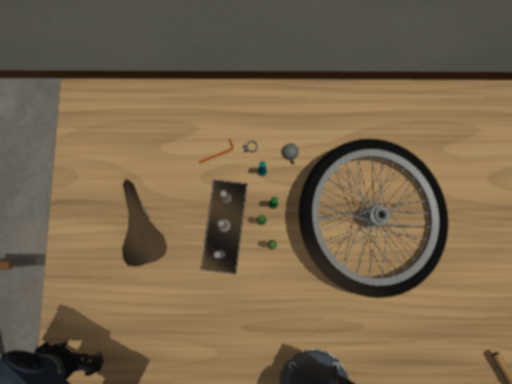

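View pics/s0.png

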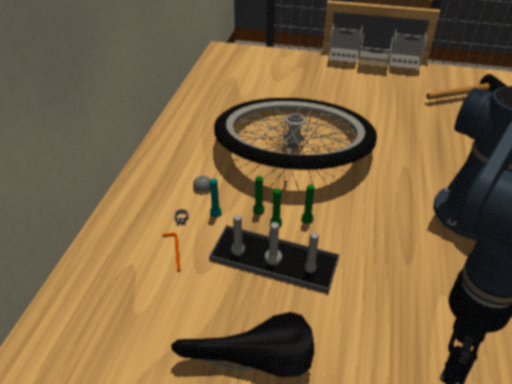

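The top view shows the tray at (224,226), with three grey drifts at (226,196), (224,226) and (220,254). The wheel hub is at (379,215), and the green and turquoise look-alikes are at (262,168), (273,202), (262,219) and (272,244). In the side view the tray drifts have their bases at (238,250), (273,260) and (311,268). Next I enlarge these and the hub.

```bash
python3 - <<'E'
from h import *
a=cv2.imread("pics/t0.png");b=cv2.imread("pics/s0.png")
f=lambda im,x,y,w,h,s:cv2.resize(im[y:y+h,x:x+w],None,fx=s,fy=s,interpolation=cv2.INTER_CUBIC)
A=np.hstack([f(b,205,205,140,90,5.7)]) # 798x513
cv2.imwrite("pics/c1.png",A)
B=np.hstack([f(a,195,175,55,100,6),f(a,350,180,60,50,6)[:600] if 0 else np.vstack([f(a,350,185,70,50,6),f(b,260,100,70,50,6)])])
cv2.imwrite("pics/c2.png",B);print(A.shape,B.shape)
for z in(.003,.118):
  for u,v in((226,196),(224,226),(220,254)):print(z,onz("top",u,v,z).round(3))
for u,v in((238,250),(273,260),(311,268)):print(onz("side",u,v,.003).round(3))
print(onz("top",379,215,.1),onz("side",295,119,.1))
E
```

```text
(513, 798, 3) (600, 750, 3)
0.003 [0.576 0.277 0.003]
0.003 [0.479 0.281 0.003]
0.003 [0.391 0.292 0.003]
0.118 [0.561 0.266 0.118]
0.118 [0.473 0.27  0.118]
0.118 [0.393 0.28  0.118]
[0.57  0.271 0.003]
[0.481 0.282 0.003]
[0.39  0.286 0.003]
[ 0.51003697 -0.18582597  0.1       ] [ 0.51111486 -0.18242656  0.1       ]
```

View pics/c1.png

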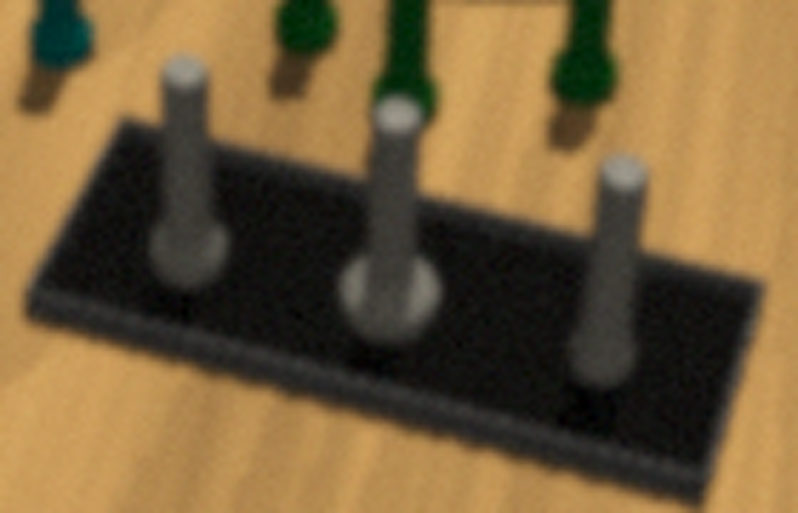

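View pics/c2.png

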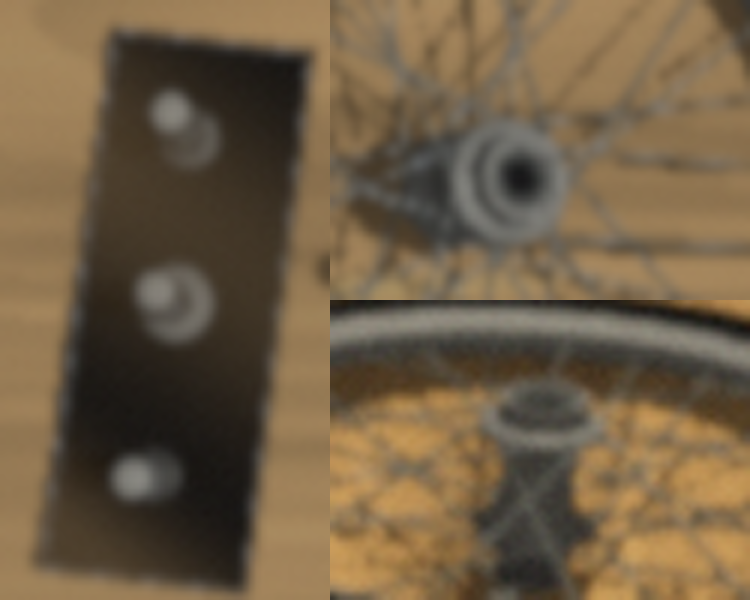

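Candidates in the tray, by face width in the side crop: left (188,250) about 78 px, middle (390,295) about 102 px, right (603,355) about 66 px. That ratio is about 31:40:25, so the left drift is the 31 mm one (top view (226,196)). It is bare aluminium, and the green and turquoise ones are look-alikes. The hub bearing is at about (381.5,214.5) in the top view, and its axis appears to lean towards the image right (-y).

```bash
python3 - <<'E'
from h import *
from scipy.optimize import least_squares
c=lambda x0,y0,X,Y,s:(x0+(X+.5)/s-.5,y0+(Y+.5)/s-.5)
t=c(195,175,171,112,6);s=c(205,205,185,73,5.7)
print("drift top tri",tri(ray("top",*t),ray("side",*s)).round(4),onz("top",*t,.118).round(4),onz("side",*s,.118).round(4))
print("disc",onz("top",*c(195,175,190,138,6),.016).round(4))
t=c(350,185,518-330,179,6);s=c(260,100,545-330,402-300,6)
print("bearing tri",tri(ray("top",*t),ray("side",*s)).round(4),onz("top",*t,.099).round(4),onz("side",*s,.099).round(4))
print("green",[onz("top",u,v,.1).round(3) for u,v in((273,202),(262,168),(262,219),(272,244))])
# tyre/rim inner edge: black->grey radial transition
C0=np.array([.51,-.18,.065])
P={}
for n in("top","side"):
    im=cv2.cvtColor(cv2.imread(f"pics/{n[0]}0.png"),cv2.COLOR_BGR2GRAY).astype(np.float32)
    im=cv2.GaussianBlur(im,(0,0),.7);P[n]=[]
    for a in np.arange(0,2*np.pi,np.pi/36):
        r=np.arange(.165,.265,.001)
        q=np.array([proj(n,C0+[R*np.cos(a),R*np.sin(a),0.0429*np.sin(a)]) for R in r],np.float32)
        g=cv2.remap(im,q[None,:,0],q[None,:,1],cv2.INTER_LINEAR)[0]
        k=np.argmin(np.diff(g)) # strongest light->dark outward
        P[n].append(ray(n,*q[k]))
def res(p,full=False):
    ph,tl,x,y,z,R=p;nn=np.array([np.sin(tl)*np.cos(ph),np.sin(tl)*np.sin(ph),np.cos(tl)]);o=[]
    for n in P:
        for O,d in P[n]:
            X=O+d*(nn@(np.array([x,y,z])-O))/(nn@d);o.append(np.linalg.norm(X-[x,y,z])-R)
    return np.array(o)*1000
f=least_squares(res,[-1.5,.196,.51,-.18,.065,.2],loss="soft_l1",x_scale=[.1,.1,.01,.01,.01,.01])
print(f.x.round(4),np.median(abs(res(f.x))))
ph,tl,x,y,z,R=f.x
nn=np.array([np.sin(tl)*np.cos(ph),np.sin(tl)*np.sin(ph),np.cos(tl)]);print("axis",nn,"at .099",(np.array([x,y,z])+nn*(.099-z)/nn[2]).round(4))
E
```

```text
drift top tri [0.5693 0.2749 0.1178] [0.5694 0.2749 0.118 ] [0.5691 0.2751 0.118 ]
disc [0.5694 0.2745 0.016 ]
bearing tri [ 0.5115 -0.1906  0.1032] [ 0.5119 -0.1918  0.099 ] [ 0.5122 -0.1971  0.099 ]
green [array([0.547, 0.127, 0.1  ]), array([0.65 , 0.161, 0.1  ]), array([0.496, 0.16 , 0.1  ]), array([0.423, 0.13 , 0.1  ])]Traceback (most recent call last):
  File "<stdin>", line 18, in <module>
  File "h.py", line 10, in proj
    K,T=c or cam(n);q=K@(T[:3,:3]@np.asarray(p)+T[:3,3]);return q[:2]/q[2]
             ~~~^^^
  File "h.py", line 4, in cam
    c=m.camera_info(n);return np.array(c["K"]),np.array(c["camera_from_world"])
ValueError: time passes only in moves, steps and waits
```

Emit:
servo_tool --rows '[[[0,0,0,-0.02,-0.009,0,0.2],[0,0,0,-0.036,-0.016,0,0.2],[0,0,0,-0.036,-0.016,0,0.2],[0,0,0,-0.036,-0.016,0,0.2],[0,0,0,-0.036,-0.016,0,0.2],[0,0,0,-0.036,-0.016,0,0.2],[0,0,0,-0.036,-0.016,0,0.2],[0,0,0,-0.036,-0.016,0,0.2]]]'

```text
t: 0.77
tcp_pos: [0.3911, 0.4176, 0.25]
tool_rot: [0.127, 0.992, -0.0, -0.0]
force: [1.1, -0.2, 0.4]
finger_gap: 0.601
gripper_force: 0.0
```

Emit:
servo_tool --rows '[[[0,0,0,-0.036,-0.016,0,0.2],[0,0,0,-0.036,-0.016,0,0.2],[0,0,0,-0.036,-0.016,0,0.2],[0,0,0,-0.036,-0.016,0,0.2],[0,0,0,-0.036,-0.016,0,0.2],[0,0,0,-0.036,-0.016,0,0.2],[0,0,0,-0.03,-0.014,0,0.2],[0,0,0,0,0,0,0.2]]]'

```text
t: 1.43
tcp_pos: [0.6061, 0.2457, 0.2497]
tool_rot: [0.13, 0.992, -0.001, 0.002]
force: [1.2, -0.4, 0.1]
finger_gap: 0.598
gripper_force: 0.0
```

```bash
cat > wheel.py <<'E'
from h import *
from scipy.optimize import least_squares
cc={n:cam(n) for n in("top","side")}
C0=np.array([.51,-.18,.065])
P={}
for n in("top","side"):
    im=cv2.cvtColor(cv2.imread(f"pics/{n[0]}0.png"),cv2.COLOR_BGR2GRAY).astype(np.float32)
    im=cv2.GaussianBlur(im,(0,0),.7);P[n]=[]
    for a in np.arange(0,2*np.pi,np.pi/36):
        r=np.arange(.165,.265,.001)
        q=np.array([proj(n,C0+[R*np.cos(a),R*np.sin(a),0.0429*np.sin(a)],cc[n]) for R in r],np.float32)
        g=cv2.remap(im,q[None,:,0],q[None,:,1],cv2.INTER_LINEAR)[0]
        k=np.argmin(np.diff(g))
        P[n].append(ray(n,*q[k],cc[n]))
def res(p):
    ph,tl,x,y,z,R=p;nn=np.array([np.sin(tl)*np.cos(ph),np.sin(tl)*np.sin(ph),np.cos(tl)]);o=[]
    for n in P:
        for O,d in P[n]:
            X=O+d*(nn@(np.array([x,y,z])-O))/(nn@d);o.append(np.linalg.norm(X-[x,y,z])-R)
    return np.array(o)*1000
for p0 in(-1.5,-.5,-2.5):
    f=least_squares(res,[p0,.196,.51,-.18,.065,.2],loss="soft_l1",x_scale=[.1,.1,.01,.01,.01,.01])
    ph,tl,x,y,z,R=f.x
    nn=np.array([np.sin(tl)*np.cos(ph),np.sin(tl)*np.sin(ph),np.cos(tl)])
    print(f.x.round(4),f.cost,np.median(abs(res(f.x))),"axis",nn.round(4),"at .099",(np.array([x,y,z])+nn*(.099-z)/nn[2]).round(4))
E
python3 wheel.py
python3 - <<'E'
from h import *
s=m.sense();print(s["tcp_pos"],s["tool_rot"],s["t"],s["finger_gap"]);c=cam("wrist")
im=m.snapshot("wrist");cv2.imwrite("pics/w1.png",im)
print(proj("wrist",[.5693,.2749,.118],c),proj("wrist",[.5693,.2749,.003],c),-c[1][:3,:3].T@c[1][:3,3])
E
```

```text
[-1.5207  0.1962  0.5119 -0.1873  0.0776  0.2059] 176.36253407274816 0.747207350654866 axis [ 0.0098 -0.1947  0.9808] at .099 [ 0.5121 -0.1916  0.099 ]
[-1.5207  0.1962  0.5119 -0.1873  0.0776  0.2059] 176.36253407274825 0.7472073162069076 axis [ 0.0098 -0.1947  0.9808] at .099 [ 0.5121 -0.1916  0.099 ]
[-1.5207  0.1962  0.5119 -0.1873  0.0776  0.2059] 176.3625340727928 0.7472063857319466 axis [ 0.0098 -0.1947  0.9808] at .099 [ 0.5121 -0.1916  0.099 ]
[0.60612138 0.24573511 0.24974084] [ 1.30005178e-01  9.91510583e-01 -6.55749648e-04  2.23330941e-03] 1.4333 0.5978632872417124
[276.40623493 139.30040149] [270.17436014 127.76647037] [0.53428159 0.26578645 0.37229196]
```

View pics/w1.png

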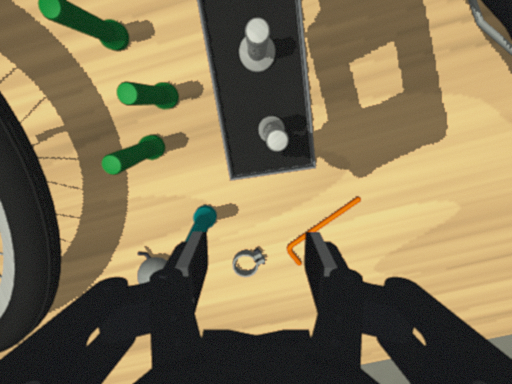

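The wrist view shows the target drift's top at (277,140), where (276,139) was predicted, and the 40 mm drift's at (257,30). I move above the target.

Emit:
servo_tool --rows '[[[0,0,0,0.014,0.006,0,0.2],[0,0,0,0.015,0.0065,0,0.2],[0,0,0,0.014,0.0062,0,0.2],[0,0,0,0,0,0.02,0.2],[0,0,0,0,0,0.02,0.2],[0,0,0,0,0,0,0.2],[0,0,0,0,0,0,0.2]]]'

```text
t: 2.07
tcp_pos: [0.5607, 0.2814, 0.2098]
tool_rot: [0.126, 0.992, -0.001, -0.002]
force: [0.6, 1.0, -0.5]
finger_gap: 0.606
gripper_force: 0.0
```

```bash
python3 - <<'E'
from h import *
from scipy.spatial.transform import Rotation as Ro
s=m.sense();R=Ro.from_quat(s["tool_rot"]).as_matrix()
print(s["tcp_pos"],R.round(4).tolist(),R.T@(np.array([.5693,.2749,.078])-s["tcp_pos"]))
E
```

```text
[0.5606956  0.28138087 0.2097694 ] [[-0.9685, 0.249, -0.0033], [0.249, 0.9685, -0.0007], [0.003, -0.0015, -1.0]] [-0.01034637 -0.00393219  0.13174484]
```

Emit:
servo_tool --rows '[[[0,0,0,-0.0103,-0.004,0.015,0.2],[0,0,0,0,0,0.03,0.2],[0,0,0,0,0,0.01,0.2],[0,0,0,0,0,0,0.2],[0,0,0,0,0,0,0.2],[0,0,0,0,0,0,0.2]]]'

```text
t: 2.57
tcp_pos: [0.5735, 0.2733, 0.1564]
tool_rot: [0.127, 0.992, 0.0, 0.001]
force: [-0.4, 0.3, -0.1]
finger_gap: 0.603
gripper_force: 0.0
```

```bash
python3 - <<'E'
from h import *
from scipy.spatial.transform import Rotation as Ro
s=m.sense();R=Ro.from_quat(s["tool_rot"]).as_matrix()
print(s["tcp_pos"],R.T@(np.array([.5693,.2749,.078])-s["tcp_pos"]))
c=cam("wrist");im=m.snapshot("wrist");cv2.imwrite("pics/w2.png",im)
print(proj("wrist",[.5693,.2749,.118],c),proj("wrist",[.5693,.2749,.016],c))
E
```

```text
[0.57350813 0.27334005 0.1563549 ] [0.00460052 0.00036837 0.07834751]
[254.96070062 223.86246764] [255.0980058 180.2039652]
```

View pics/w2.png

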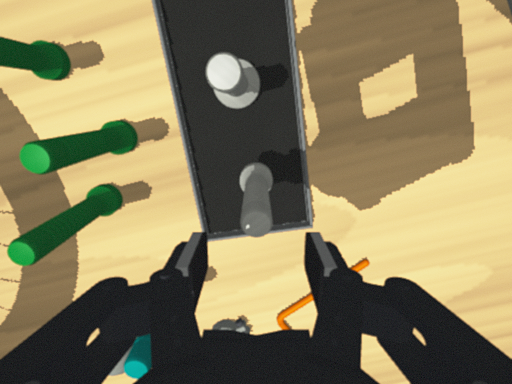

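The drift's top is at (256,223) between the fingers, with (255,224) predicted, so it is centred. I descend.

Emit:
servo_tool --rows '[[[0,0,0,0.0045,0.0004,0.008,0.2],[0,0,0,0,0,0.015,0.2],[0,0,0,0,0,0.015,0.2],[0,0,0,0,0,0.015,0.2],[0,0,0,0,0,0.015,0.2],[0,0,0,0,0,0.01,0.2],[0,0,0,0,0,0,0.2],[0,0,0,0,0,0,0.2]]]'

```text
t: 3.28
tcp_pos: [0.5681, 0.2748, 0.0772]
tool_rot: [0.127, 0.992, -0.0, -0.0]
force: [0.8, -0.2, 0.9]
finger_gap: 0.601
gripper_force: 0.0
```

Emit:
servo_tool --rows '[[[0,0,0,0,0,0,-0.3],[0,0,0,0,0,0,-0.5],[0,0,0,0,0,0,-0.7],[0,0,0,0,0,0,-1],[0,0,0,0,0,0,-1],[0,0,0,0,0,0,-1],[0,0,0,0,0,0,-1],[0,0,0,0,0,0,-1]]]' --squeeze 60

```text
t: 3.95
tcp_pos: [0.5692, 0.2749, 0.0786]
tool_rot: [0.127, 0.992, 0.0, 0.001]
force: [-0.1, 0.7, 5.9]
finger_gap: 0.215
gripper_force: 58.5
```

Emit:
servo_tool --rows '[[[0,0,0,0,0,-0.01,-1],[0,0,0,0,0,-0.025,-1],[0,0,0,0,0,-0.035,-1],[0,0,0,0,0,-0.035,-1],[0,0,0,0,0,-0.035,-1],[0,0,0,0,0,-0.02,-1],[0,0,0,0,0,0,-1],[0,0,0,0,0,0,-1]]]'

```text
t: 4.62
tcp_pos: [0.5685, 0.2748, 0.2386]
tool_rot: [0.127, 0.992, 0.0, 0.001]
force: [-0.8, -0.7, -1.8]
finger_gap: 0.218
gripper_force: 58.6
```

Emit:
servo_tool --rows '[[[0,0,0,-0.0025,-0.015,0,-1],[0,0,0,-0.0045,-0.032,0,-1],[0,0,0,-0.0045,-0.032,0,-1],[0,0,0,-0.0045,-0.032,0,-1],[0,0,0,-0.0045,-0.032,0,-1],[0,0,0,-0.0045,-0.032,0,-1],[0,0,0,-0.0045,-0.032,0,-1],[0,0,0,-0.0045,-0.032,0,-1]]]'

```text
t: 5.28
tcp_pos: [0.5384, 0.0328, 0.2348]
tool_rot: [0.127, 0.992, -0.0, -0.003]
force: [0.3, -0.6, -1.2]
finger_gap: 0.217
gripper_force: 58.7
```

Emit:
servo_tool --rows '[[[0,0,0,-0.0045,-0.032,0,-1],[0,0,0,-0.0045,-0.032,0,-1],[0,0,0,-0.0045,-0.032,0,-1],[0,0,0,-0.0045,-0.032,0,-1],[-2.5,0.8,0,-0.0045,-0.032,0,-1],[-2.8,0.9,0,-0.0045,-0.032,0,-1],[-2.8,0.9,0,-0.0045,-0.025,0,-1],[-2.6,0.77,0,0,-0.012,0,-1]]]'

```text
t: 5.95
tcp_pos: [0.5121, -0.1982, 0.2294]
tool_rot: [0.128, 0.987, 0.097, -0.019]
force: [0.5, 0.2, -0.3]
finger_gap: 0.214
gripper_force: 58.7
```

Emit:
servo_tool --rows '[[[0,0,0,0,0,0,-1],[0,0,0,0,0,0,-1],[0,0,0,0,0,0,-1],[0,0,0,0,0,0,-1]]]'

```text
t: 6.28
tcp_pos: [0.513, -0.1928, 0.231]
tool_rot: [0.126, 0.987, 0.097, -0.018]
force: [0.0, -0.1, -0.5]
finger_gap: 0.221
gripper_force: 58.8
```

```bash
cat > dlt.py <<'E'
from h import *
import sys
from scipy.spatial.transform import Rotation as Ro
B=np.array([.5121,-.1916,.099]);A=np.array([.0098,-.1947,.9808]);A/=np.linalg.norm(A)
L=.0756
def delta(h):
    s=m.sense();R=Ro.from_quat(s["tool_rot"]).as_matrix();p=s["tcp_pos"]
    n=-A;v=np.cross(R[:,2],n)
    w=np.degrees(R.T@v)
    print("t",s["t"],"tcp",p.round(4),"face",(p+R[:,2]*L).round(4),"turn",w.round(2),"shift",(R.T@(B+A*(L+h)-p)).round(4),"axial",round(float((p+R[:,2]*L-B)@A),4),"F",s["force"].round(1),"Fax",round(float(s["force"]@A),1),s["gripper_force"],s["finger_gap"])
if __name__=="__main__":delta(float(sys.argv[1]))
E
python3 dlt.py .04;python3 - <<'E'
from h import *
from dlt import *
s=m.sense();c=cam("wrist");R=Ro.from_quat(s["tool_rot"]).as_matrix()
a=m.snapshot("wrist");t=m.snapshot("top");b=m.snapshot("side")
cv2.imwrite("pics/t3.png",t);cv2.imwrite("pics/s3.png",b);cv2.imwrite("pics/w3.png",a)
print(proj("wrist",B,c),proj("wrist",s["tcp_pos"]+R[:,2]*L,c))
print(proj("side",B),proj("side",s["tcp_pos"]+R[:,2]*L),proj("top",B))
f=cv2.resize(b[70:150,250:340],None,fx=4.5,fy=4.5,interpolation=3)
cv2.imwrite("pics/c3.png",np.hstack([cv2.resize(a,(480,360)),f[:360,:320]]))
E
```

```text
t 6.2833 tcp [ 0.513  -0.1928  0.231 ] face [ 0.512  -0.178   0.1569] turn [ 0.02 -0.14 -0.  ] shift [-0.0066 -0.0237  0.0141] axial 0.0541 F [ 0.  -0.1 -0.5] Fax -0.5 58.80731463432312 0.220833857329936
[228.86252068 195.55353432] [254.73378863 209.2481508 ]
[295.15837246 117.5848707 ] [295.60028134 102.99337746] [380.83306587 214.3450155 ]
```

View pics/c3.png

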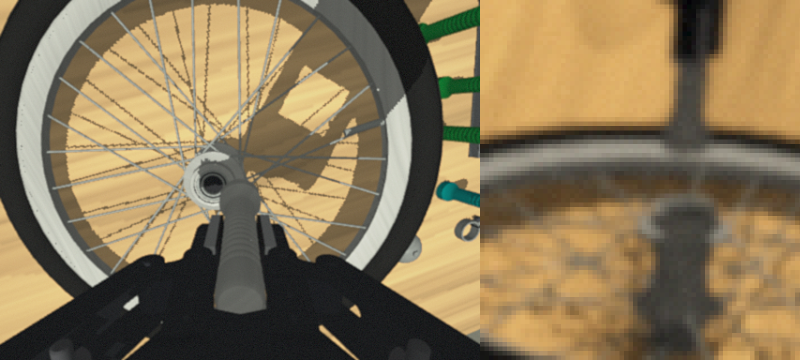

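The drift is held straight with its face above the hub. The bearing is at about (226,195) in the wrist picture and (229,196) was predicted. I refine that with an enlarged crop.

```bash
python3 - <<'E'
import cv2
a=cv2.imread("pics/w3.png")[155:235,185:285]
cv2.imwrite("pics/c4.png",cv2.resize(a,None,fx=7,fy=7,interpolation=2))
E
```

```text
(no output)
```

View pics/c4.png

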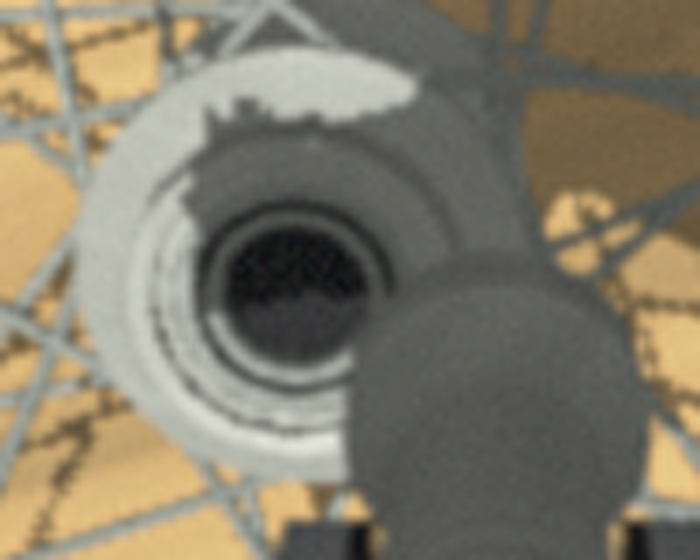

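The bearing's seal ring is centred at crop (296,297), which is wrist pixel (226.9,197.0). I cast that ray onto the bearing plane.

```bash
python3 - <<'E'
from h import *
from dlt import *
s=m.sense();c=cam("wrist");R=Ro.from_quat(s["tool_rot"]).as_matrix()
W=onz("wrist",226.9,197.0,.099,c);print("wrist bearing",W.round(4),"diff in tool",(R.T@(W-B)).round(4))
f=s["tcp_pos"]+R[:,2]*L
print("disc edges pred",[ (proj("wrist",f+.0155*(np.cos(a)*R[:,0]+np.sin(a)*R[:,1]),c)*1-[185,155]+.5)*7 for a in(0,np.pi/2,np.pi,-np.pi/2)])
print([ (proj("wrist",f-R[:,2]*.013+.0155*(np.cos(a)*R[:,0]+np.sin(a)*R[:,1]),c)*1-[185,155]+.5)*7 for a in(0,np.pi/2,np.pi,-np.pi/2)])
t=cv2.imread("pics/t3.png")
E
python3 dlt.py .02
```

```text
wrist bearing [ 0.5141 -0.194   0.099 ] diff in tool [-0.0025 -0.0018 -0.0005]
disc edges pred [array([491.67319011, 239.8038379 ]), array([641.25929782, 383.38067637]), array([491.71602497, 520.80937732]), array([342.12190985, 383.16708135])]
[array([491.25598729, 278.35194447]), array([650.2207016 , 430.05534562]), array([491.31976082, 574.88011211]), array([332.34641426, 429.83132676])]
t 6.4333 tcp [ 0.5137 -0.1929  0.2318] face [ 0.513  -0.1783  0.1577] turn [-0.03 -0.03 -0.  ] shift [-0.0058 -0.0238  0.035 ] axial 0.0549 F [ 1.   0.  -1.2] Fax -1.2 58.807536363601685 0.21798324049597997
```

Emit:
servo_tool --rows '[[[0,0,0,-0.0035,-0.013,0.005,-1],[0,0,0,-0.0033,-0.0128,0.01,-1],[0,0,0,0,0,0.015,-1],[0,0,0,0,0,0.01,-1],[0,0,0,0,0,0,-1],[0,0,0,0,0,0,-1],[0,0,0,0,0,0,-1]]]'

```text
t: 7.02
tcp_pos: [0.5136, -0.2131, 0.1873]
tool_rot: [0.126, 0.987, 0.096, -0.017]
force: [-0.2, -0.1, -0.5]
finger_gap: 0.219
gripper_force: 58.9
```

```bash
sed -i 's/B=np.array.*;A=/B=np.array([.5126,-.1938,.099]);A=/' dlt.py;sed -i 's/B=np.array(\[.5126,-.1938,.099\]);A=np/B=np.array([.5126,-.1938,.099]);A=np/' dlt.py; python3 dlt.py .015; python3 - <<'E'
from h import *
from dlt import *
s=m.sense();c=cam("wrist");R=Ro.from_quat(s["tool_rot"]).as_matrix()
a=m.snapshot("wrist");cv2.imwrite("pics/w5.png",a)
f=s["tcp_pos"]+R[:,2]*L
K=lambda p:((proj("wrist",p,c)-[205,150]+.5)*7).round(0)
print("bearing",K(B),"face",K(f))
print("disc",[K(f+.0155*(np.cos(t)*R[:,0]+np.sin(t)*R[:,1])) for t in(0,np.pi/2,np.pi,-np.pi/2)])
print("disc top",[K(f-R[:,2]*.013+.0155*(np.cos(t)*R[:,0]+np.sin(t)*R[:,1])) for t in(0,np.pi/2,np.pi,-np.pi/2)])
for r,h in((.016,0),(.018,.0025),(.022,.0025)):print("ring",r,[K(B+A*h+r*(np.cos(t)*R[:,0]+np.sin(t)*R[:,1])) for t in(0,np.pi/2,np.pi,-np.pi/2)])
cv2.imwrite("pics/c5.png",cv2.resize(a[150:235,205:305],None,fx=7,fy=7,interpolation=2))
E
```

```text
t 7.0167 tcp [ 0.5136 -0.2131  0.1873] face [ 0.5129 -0.1985  0.1131] turn [-0.03  0.02  0.  ] shift [ 0.0006  0.0017 -0.0002] axial 0.0148 F [-0.2 -0.1 -0.5] Fax -0.5 58.85590374469757 0.2187726486053305
bearing [368. 366.] face [352. 418.]
disc [array([351., 275.]), array([501., 418.]), array([352., 556.]), array([202., 418.])]
disc top [array([351., 313.]), array([510., 465.]), array([351., 610.]), array([192., 465.])]
ring 0.016 [array([368., 227.]), array([512., 367.]), array([367., 501.]), array([223., 366.])]
ring 0.018 [array([368., 215.]), array([532., 374.]), array([367., 526.]), array([203., 374.])]
ring 0.022 [array([368., 178.]), array([569., 374.]), array([367., 559.]), array([166., 374.])]
```

View pics/c5.png

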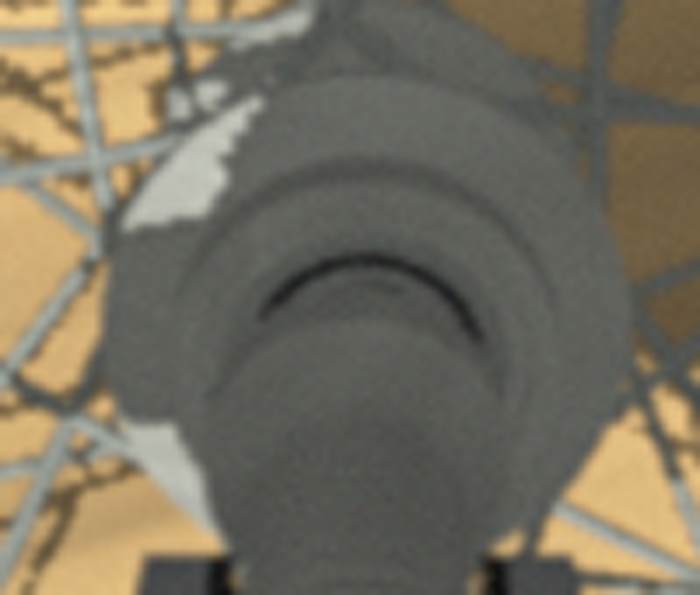

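The dark seal arc fits a circle centred at crop (368,375). The drift disc spans x 208–503 with its upper rim at y≈320. Both sit about 8 px lower than predicted, a shared calibration bias, so only a small lateral correction is needed. Then I descend slowly.

Emit:
servo_tool --rows '[[[0,0,0,0.0006,0.0013,0.002,-1],[0,0,0,0,0,0.003,-1],[0,0,0,0,0,0.003,-1],[0,0,0,0,0,0.002,-1],[0,0,0,0,0,0,-1],[0,0,0,0,0,0,-1]]]'

```text
t: 7.57
tcp_pos: [0.513, -0.2093, 0.1776]
tool_rot: [0.126, 0.987, 0.096, -0.017]
force: [-0.0, 0.5, -1.4]
finger_gap: 0.216
gripper_force: 58.9
```

Emit:
servo_tool --rows '[[[0,0,0,0,0,0.0007,-1],[0,0,0,0,0,0.0005,-1],[0,0,0,0,0,0,-1],[0,0,0,0,0,0,-1]]]'

```text
t: 7.9
tcp_pos: [0.5131, -0.2093, 0.1766]
tool_rot: [0.127, 0.987, 0.096, -0.017]
force: [-0.0, 0.5, -2.1]
finger_gap: 0.219
gripper_force: 58.9
```

```bash
python3 dlt.py .003
```

```text
t 7.9 tcp [ 0.5131 -0.2093  0.1766] face [ 0.5124 -0.1946  0.1025] turn [-0.03  0.01  0.  ] shift [-0.0002  0.0002  0.0006] axial 0.0036 F [-0.   0.5 -2.1] Fax -2.2 58.85689616203308 0.21931240397851384
```

Emit:
servo_tool --rows '[[[0,0,0,0,0,0.0006,-1],[0,0,0,0,0,0,-1],[0,0,0,0,0,0.0006,-1],[0,0,0,0,0,0,-1],[0,0,0,0,0,0,-1]]]'

```text
t: 8.32
tcp_pos: [0.513, -0.209, 0.1754]
tool_rot: [0.126, 0.987, 0.096, -0.017]
force: [0.5, -0.2, -0.7]
finger_gap: 0.22
gripper_force: 58.9
```

Emit:
servo_tool --rows '[[[0,0,0,0,0,0.0006,-1],[0,0,0,0,0,0,-1],[0,0,0,0,0,0,-1]]]'

```text
t: 8.57
tcp_pos: [0.513, -0.2089, 0.1748]
tool_rot: [0.127, 0.987, 0.096, -0.017]
force: [0.7, -0.1, -1.2]
finger_gap: 0.221
gripper_force: 58.9
```

Emit:
servo_tool --rows '[[[0,0,0,0,0,0.0005,-1],[0,0,0,0,0,0,-1],[0,0,0,0,0,0,-1]]]'

```text
t: 8.82
tcp_pos: [0.513, -0.2088, 0.1743]
tool_rot: [0.126, 0.987, 0.096, -0.017]
force: [-0.4, 0.1, -1.7]
finger_gap: 0.221
gripper_force: 58.9
```

Emit:
servo_tool --rows '[[[0,0,0,0,0,0.0005,-1],[0,0,0,0,0,0,-1],[0,0,0,0,0,0,-1]]]'

```text
t: 9.07
tcp_pos: [0.513, -0.2087, 0.1738]
tool_rot: [0.126, 0.987, 0.096, -0.017]
force: [-0.1, -0.7, -0.6]
finger_gap: 0.222
gripper_force: 58.9
```

Emit:
servo_tool --rows '[[[0,0,0,0,0,0.0005,-1],[0,0,0,0,0,0,-1],[0,0,0,0,0,0,-1]]]'

```text
t: 9.32
tcp_pos: [0.5131, -0.2086, 0.1734]
tool_rot: [0.126, 0.987, 0.096, -0.017]
force: [-0.5, 0.0, 0.4]
finger_gap: 0.216
gripper_force: 58.9
```

Emit:
servo_tool --rows '[[[0,0,0,0,0,0.0004,-1],[0,0,0,0,0,0,-1],[0,0,0,0,0,0,-1]]]'

```text
t: 9.57
tcp_pos: [0.5132, -0.2087, 0.1733]
tool_rot: [0.126, 0.987, 0.096, -0.017]
force: [-0.9, 0.3, 0.9]
finger_gap: 0.217
gripper_force: 58.9
```

Emit:
servo_tool --rows '[[[0,0,0,0,0,0.0004,-1],[0,0,0,0,0,0,-1],[0,0,0,0,0,0,-1],[0,0,0,0,0,0,-1]]]'

```text
t: 9.9
tcp_pos: [0.5132, -0.2087, 0.1733]
tool_rot: [0.126, 0.987, 0.096, -0.017]
force: [-1.0, -0.3, 5.5]
finger_gap: 0.217
gripper_force: 59.4
```

Emit:
servo_tool --rows '[[[0,0,0,0,0,0.0004,-1],[0,0,0,0,0,0,-1],[0,0,0,0,0,0,-1],[0,0,0,0,0,0,-1]]]'

```text
t: 10.23
tcp_pos: [0.5132, -0.2087, 0.1733]
tool_rot: [0.126, 0.987, 0.096, -0.017]
force: [-1.7, -1.1, 7.3]
finger_gap: 0.222
gripper_force: 59.6
```

```bash
python3 dlt.py 0; python3 - <<'E'
from h import *
from dlt import *
for i in range(3):
    a=m.snapshot("wrist");s=m.sense();print(s["force"].round(1),float(s["force"]@A))
c=cam("wrist");cv2.imwrite("pics/w6.png",a);b=m.snapshot("side")
R=Ro.from_quat(s["tool_rot"]).as_matrix();f=s["tcp_pos"]+R[:,2]*L
K=lambda p:((proj("wrist",p,c)-[205,150]+.5)*4.5).round(0)
print("face",K(f),[K(f+.0155*(np.cos(t)*R[:,0]+np.sin(t)*R[:,1])) for t in(0,np.pi/2,-np.pi/2)])
for r in(.018,.022):print("lip",r,[K(B+A*.0025+r*(np.cos(t)*R[:,0]+np.sin(t)*R[:,1])) for t in(0,np.pi/2,np.pi,-np.pi/2)])
x=cv2.createCLAHE(4,(2,2));g=lambda i:x.apply(cv2.cvtColor(i,6))
w=cv2.resize(g(a[150:240,205:305]),None,fx=4.5,fy=4.5,interpolation=2)
q=cv2.resize(g(b[85:142,260:330]),(336,405)[:0] or None,fx=4.8,fy=4.8,interpolation=2)
o=np.zeros((405,450+q.shape[1]),np.uint8);o[:,:450]=w;o[:q.shape[0],450:]=q;cv2.imwrite("pics/c6.png",o)
E
```

```text
t 10.2333 tcp [ 0.5132 -0.2087  0.1733] face [ 0.5125 -0.1941  0.0991] turn [-0.04  0.06  0.  ] shift [-0.0001  0.0002  0.0002] axial 0.0002 F [-1.7 -1.1  7.3] Fax 7.4 59.61411952972412 0.2218562341770554
[-2.1 -0.2  8.2] 8.091644064883951
[-1.6  0.4  7.7] 7.463760990806891
[-1.  -0.7  6.6] 6.644013601440509
face [226. 269.] [array([226., 177.]), array([322., 269.]), array([130., 269.])]
lip 0.018 [array([228., 166.]), array([340., 274.]), array([227., 377.]), array([115., 274.])]
lip 0.022 [array([228., 141.]), array([365., 274.]), array([227., 400.]), array([ 90., 274.])]
```

View pics/c6.png

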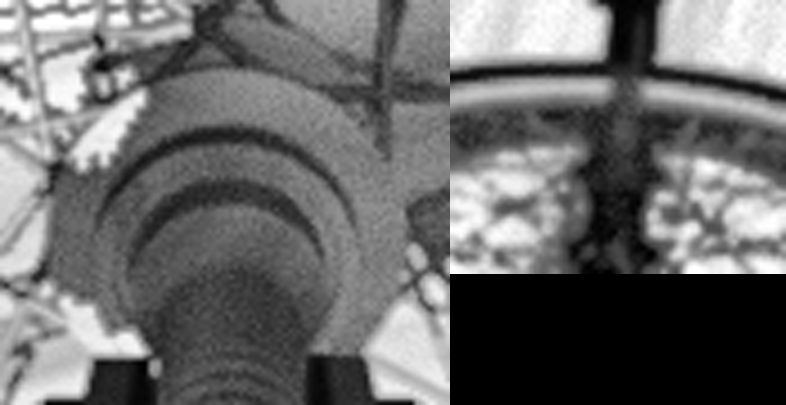

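The drift's disc sits concentrically inside the lip (disc x 128–328, lip 95–358). The model puts its face 0.2 mm from the bearing plane, so it is not resting on the lip. The axial force is about 7.4 N plus the drift's weight, roughly 8.7 N. One tiny step more.

Emit:
servo_tool --rows '[[[0,0,0,0,0,0.0002,-1],[0,0,0,0,0,0,-1],[0,0,0,0,0,0,-1],[0,0,0,0,0,0,-1],[0,0,0,0,0,0,-1],[0,0,0,0,0,0,-1],[0,0,0,0,0,0,-1],[0,0,0,0,0,0,-1]]]'

```text
t: 11.1
tcp_pos: [0.5132, -0.2087, 0.1733]
tool_rot: [0.126, 0.987, 0.096, -0.017]
force: [-2.1, -0.8, 8.6]
finger_gap: 0.22
gripper_force: 59.6
```

```bash
python3 dlt.py 0; python3 - <<'E'
from dlt import *
F=[]
for i in range(6):m.snapshot("side");F.append(float(m.sense()["force"]@A))
print(np.round(F,1))
if 4<np.mean(F)<16: print(m.sign_off())
E
```

```text
t 11.1 tcp [ 0.5132 -0.2087  0.1733] face [ 0.5126 -0.1941  0.0991] turn [-0.05  0.07 -0.  ] shift [-0.0001  0.0002  0.0002] axial 0.0002 F [-2.1 -0.8  8.6] Fax 8.6 59.62138473987579 0.21987369285758243
[7.3 8.  8.6 8.1 7.6 7.7]
the job is handed in; nothing more can be done
None
```

I handed the job in at about 11.4 s: the 31 mm drift is still gripped, in line with the hub axis and centred inside the lip, pressing on the bearing with about 9 N (about 8 N measured along the axis plus the drift's weight); sign-off returned no verdict.

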